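# Close the glue pump's cam-and-groove inlet with its dust plug

## Robot

A 7-joint arm with a two-finger parallel gripper is mounted at the origin on the work surface. World frame = base frame: x ahead of the robot, y to its left, z up, the work surface at z = 0. Lengths are in m, angles in rad, forces in N, time in s.
With the tool pointing down it reaches from about 0.425 to 0.925 m from the base axis. Payload 6.8 kg.
Tool frame: the origin (TCP) lies midway between the tips of the shut fingers; the grasp point (between the pads) lies 19 mm behind it; z points along the fingers, y is the direction in which the jaws open and shut (so a half turn about z gives the same grasp; the last joint's range is limited). The gripper opens to 85 mm and grips with 20 to 120 N. Pads are 22 mm wide; open, the fingers measure 114 mm over their backs; the gripper's body (76 mm by 85 mm) begins 54 mm behind the grasp point. The pads swing forward as they close: fully open they stand 13 mm farther back than shut.
Start: joints at [-1.371, 0.477, 0.022, 1.555, -0.011, 1.109, -0.083], TCP at [0.204, 0.643, 0.231] pointing down, gripper open.
Joint ranges: [-2.96, 2.96], [-0.34, 2.1], [-1.41, 1.46], [0.24, 2.44], [-1.37, 4.51], [0.17, 1.92], [-2.96, 2.96]. Speed limits (rad/s): [2.39, 2.39, 3.14, 3.14, 3.14, 3.14, 3.14].

## Interface

Orientations are given as a unit quaternion [w, x, y, z].
In Python, from station import bot, vision gives the robot as it stands.
- The arm moves only by the tool move_arm, never from a script. Its argument "increments" is text: rows parted by semicolons, each of 7 numbers parted by spaces: the opening, from 0 (shut) to 1 (fully open), then the shift along the world's x, y, z in mm, then the turn, a rotation vector about the world's x, y, z in rad. In form: grip x y z rx ry rz; .... A call has exactly 8 rows; each row shifts and turns the commanded pose from where the row before left it; what a row does not reach is not made up. A row lasts 1/8 s, in which the tool goes at most 62.5 mm and 10.7 degrees, less where a joint would pass 70% of its speed; a pose out of reach is approached as far as the arm can. A call with a gripper value outside its range is refused whole. The fingers move at their own pace and stop on an object; "newtons" is the grip in N (left out, the last holds). Time passes only in rows, so rows that do not move let the fingers close, or fill a call up. It gives the time, the measured TCP pose, the force and the opening at its end, in the units of the state.
- bot.get_obs(): the state, without advancing time (a new reading comes with each control period).
- vision.read_camera(name): name is "scene" or "top" or "wrist"; returns (picture, depth): 384x512x3 uint8, red, green, blue; 384x512 float32, m along the optical axis (not along the pixel's ray), 0 where there is no reading.
- vision.calibration(name): a dict with "fx", "fy", "cx", "cy" (pixels), "R" (3x3) and "t" (3): a world point X has camera coordinates R X + t; the wrist camera has in their place "hand_eye" (4x4, takes a point from camera to tool coordinates, whose origin is the TCP and whose axes are the flange's). Camera axes: x right, y down, z forward; pixel columns grow to the right and rows downward; lengths in m; the calibration is good to about 2 mm. A picture is of the moment at which its call begins: read the wrist's pose just before it. calibration takes no time and is no camera call.
- bot.hand_in(): hands the job in, once; it reports no verdict.
The state is a dict: "t": time; "q": joint angles; "joint_vel": joint speeds; "joint_torque": joint torques, N m; "eef_pos": TCP position; "tool_rot": TCP orientation; "contact_force": force on the tool from outside, world axes, zero at the start; "torque": the same for the moment, N m; "gripper_width": opening from 0.0 (shut) to 1.0 (fully open).
Only numpy, scipy, OpenCV 4.12 (cv2) and the standard library are available. Lean on these libraries where they do the work, as an engineer would, in place of code of your own. Each camera call takes 0.05 s, during which the arm holds its last target.

## Task

Close the glue transfer pump's upright inlet coupler for the night: stand the dust plug (the short grooved one with the flat round head) in the coupler and press it firmly but gently all the way down onto its rubber seal, so that it stays bedded there. Then swing the coupler's two cam arms down together, neither running far ahead of the other, until both lie locked against the coupler, and let go. Do not crush the seal, do not force the arms, and leave the other things on the bench where they are.

Things in the scene. Friction and masses are not known exactly. Their poses are not given: they have to be found in the camera images.
- plug_center (a point): Centre of the loose aluminium dust plug, 46 mm tall, 160 g, standing on its nose, alike all round (yaw means nothing); z up. This point is half-way, 23 mm from either flat end. From below: nose 36.7 mm across, bevelled 2.5 mm at the bottom edge; V groove (waist 26 mm) from 10 to 24 mm up; 36.7 mm land; from 29.5 mm to the top a flat round head 40 mm across, to hold it by.
- pump: The pump unit on its grey plate; fixed. Origin: on the bench, straight under the axis of its upright inlet coupler; z up; x from the coupler to the blue pump head, nearest part 78 mm off and 130 mm high. The coupler is screwed more or less far onto its standpipe: the centre of its mouth, at the rim (coupler's origin, z up the bore), is 124 to 140 mm above the bench, to be felt or seen.
- coupler (a joint): Turn of the coupler on its standpipe, rad, screwed tight there: 0 = left cam arm to the pump's +y, right arm to -y; grows anticlockwise from above. Bore 38 mm across (0.65 mm clearance round the plug), body 50 mm. Home: nose 27 mm below the rim, on the pressed seal; plug_center 4 mm below it, level with the cam pivots; head's underside 2.5 mm above it.
- cam_left (a joint): Angle of the left cam arm, rad. 0 = locked, hanging straight down along the coupler; grows as it swings out and up; 1.57 = level; stop at 2.4. Stiff hinge: stays where left, 0.11 N m to move, to about 0.4 N m in the last 0.5 rad, where its cam enters the plug's groove and draws the plug down. Pivot 26 mm from the axis, 4 mm below the rim; steel arm 54 mm long, 11 mm wide, 6 mm thick.
- cam_right (a joint): Angle of the right arm, rad, mirror of the left. The face to push (outer when locked, upper when level) is 7 mm outside the pivot; 66 mm over both when locked. Fingers spread across the plug's head, inner faces 42 mm from the axis, tips going 25 mm below the pivots, push both arms to about 0.4 rad; a squeeze there from outside, 20 to 40 N, closes them. Over 70 N from a finger forces an arm.
- standpipe (a point): Top of the pump's elbow, 55 mm above the bench on the coupler's axis. Over it in the coupler is the rubber seal, top 22 mm below the rim; it drags and gives under the plug's nose: moves from about 6 N, about 17 N at the home travel of 5 mm, solid at 6.5 mm; over 45 N crushes it. Let go, the plug rises 1 to 2 mm and stays. Bedded under about 2.5 mm, the cams jam on the plug.
- hose_tail: Bystander: aluminium hose-tail adapter, 82 mm tall, standing on a grooved end like the plug's but with a ribbed spout on top; origin at the centre of its underside.
- bush: Bystander: aluminium reducer bush, 30 mm tall, thread below and a hexagon 46 mm across on top; origin at the centre of its underside.
- glue_bottle: Bystander: white glue bottle with a red cap, 62 mm across, 170 mm tall, standing; origin at the centre of its underside.
- wax_tin: Bystander: round tin, 76 mm across, 55 mm tall; origin at the centre of its underside.
- spanner: Bystander: steel spanner, 190 mm long, lying flat; origin at its middle, underneath.
- screwdriver: Bystander: screwdriver with a red handle, 200 mm long, lying; origin at its middle, underneath.
- offcut: Bystander: plywood offcut 140 x 55 x 24 mm, lying flat; origin at the centre of its underside.
There are look-alikes about, which are no part of the job. What is shaped like the part that bears plug_center but red, turquoise or yellow is not meant.

How it is judged:
On the way:
1. the plug is pressed down and bedded on its seal, its centre more than 2 mm below the rim (within 2 mm of home) (z of plug_center in the frame of coupler below -0.002 m and horizontal distance between plug_center and coupler below 0.003 m), for 0.2 s.
At the end, for the whole second after the job is handed in: Both cam arms are locked (each within 0.12 rad of hanging straight down along the coupler), with the dust plug upright in the coupler, on its axis within 3 mm and at its home depth (its centre 2 to 7 mm below the rim; nominally 4 mm) (all of step 1 and value of joint each of cam_left, cam_right below 0.12 rad and z of plug_center in the frame of coupler above -0.007 m and angle between the z axis of plug_center and the z axis of coupler, either way round below 0.06 rad); the robot touches nothing.
It fails at once if the seal is crushed: with the cam arms still up, the plug is pressed into the coupler with more than 45 N (contact force between plug and coupler above 45 N and value of joint each of cam_left, cam_right above 0.8 rad).
It fails at once if a cam arm is forced: the fingers press on it with more than 70 N (contact force between the fingers and cam_left above 70 N or contact force between the fingers and cam_right above 70 N).
It fails at once if the cam arms do not go down together: one is below 0.3 rad while the other is still above 1.1, or below 0.8 while the other is above 1.6 ((value of joint cam_left below 0.3 rad and value of joint cam_right above 1.1 rad) or (value of joint cam_right below 0.3 rad and value of joint cam_left above 1.1 rad) or (value of joint cam_left below 0.8 rad and value of joint cam_right above 1.6 rad) or (value of joint cam_right below 0.8 rad and value of joint cam_left above 1.6 rad)).
It fails at once if another thing on the bench is moved by more than 30 mm (distance of any of hose_tail, bush, glue_bottle, wax_tin, spanner, screwdriver, offcut from where it was at the start of the episode above 0.03 m).
It also fails if it takes over 61 s, if anything falls off the work surface, if the arm or the gripper's body presses on something with over 40 N, if the wrist force passes 120 N, or if a joint passes its speed limit or range.

## Working session

There is one attempt and no reset: what is moved stays moved. The work goes in short steps, Python scripts to look and compute and a tool call to move; the robot and the scene stay as the last step left them, time stands still between calls to the robot, and variables do not carry over. Pictures are saved under pics/ and viewed, and the job is handed in when it is done.

Besides the shell and the picture viewer there is one more tool, called after ">>>" as a command line: name --argument value ..., lists and objects as JSON in quotes. move_arm: Moves the arm, as the interface text tells. Its arguments: {"type":"object","properties":{"increments":{"type":"string"},"newtons":{"type":"number"}},"required":["increments"]}

```bash
ls; mkdir -p pics; cat > h.py <<'E'
import numpy as np, cv2
from station import bot, vision
def shot(n,tag):
    o=bot.get_obs(); im,d=vision.read_camera(n)
    np.savez(f'pics/{tag}.npz',im=im,d=d,p=o['eef_pos'],r=o['tool_rot'])
    cv2.imwrite(f'pics/{tag}.png',cv2.cvtColor(im,cv2.COLOR_RGB2BGR)); return o,im,d
def world(n,u,v,d,o=None):
    c=vision.calibration(n)
    p=np.stack([(u-c['cx'])/c['fx']*d,(v-c['cy'])/c['fy']*d,d],-1)
    return (p-np.array(c['t']))@np.array(c['R'])
E
python3 - <<'E'
from h import *
for n in ['top','scene','wrist']: o,_,_=shot(n,n+'0')
print(o)
for n in ['top','scene','wrist']: print(vision.calibration(n))
E
```

```text
pics
{'t': 0.1, 'q': array([-1.37112692,  0.47775005,  0.02234017,  1.55635264, -0.01149685,
        1.10928911, -0.08309328]), 'joint_vel': array([ 0.00223394, -0.00181794, -0.00074585, -0.00152492,  0.00047627,
       -0.00125826,  0.00119657]), 'joint_torque': array([ 3.80543250e-03, -5.97761178e+01,  1.61314141e+00, -2.81956244e+01,
        1.27849920e-02,  4.98096037e-03, -2.61325476e-05]), 'eef_pos': array([0.20432856, 0.64277121, 0.23040099]), 'tool_rot': array([-6.63224164e-05,  1.53263026e-01,  9.88185077e-01, -8.32852417e-04]), 'contact_force': array([-0.66850131, -0.7060662 , -0.07910828]), 'torque': array([ 0.03498947,  0.05644902, -0.00499636]), 'gripper_width': 0.9986908814405562}
{'fx': 443.60581177856614, 'fy': 443.60581177856614, 'cx': 250.6241467543259, 'cy': 201.44811985188716, 'R': array([[-0.01402986, -0.99988779, -0.00525084],
       [-0.9790638 ,  0.01480379, -0.2030146 ],
       [ 0.20306955,  0.00229264, -0.97916163]]), 't': array([0.00356623, 0.55081664, 1.41408076])}
{'fx': 350.3867312993918, 'fy': 350.3867312993918, 'cx': 257.3746329583782, 'cy': 186.46241123636906, 'R': array([[-0.79482207,  0.60669545, -0.01336071],
       [ 0.35221906,  0.44328417, -0.82428204],
       [-0.49416557, -0.65986345, -0.56602174]]), 't': array([ 0.42498954, -0.10963404,  1.26495557])}
{'fx': 274.6694302949345, 'fy': 274.6694302949345, 'cx': 253.29249685671473, 'cy': 194.18841520370972, 'hand_eye': array([[ 2.64149692e-04, -9.45295701e-01, -3.26214604e-01,
         8.47114434e-02],
       [ 9.99999907e-01,  1.38660462e-04,  4.07935536e-04,
         1.53018788e-05],
       [-3.40386640e-04, -3.26214682e-01,  9.45295650e-01,
        -1.42023235e-01],
       [ 0.00000000e+00,  0.00000000e+00,  0.00000000e+00,
         1.00000000e+00]])}
```

View pics/top0.png

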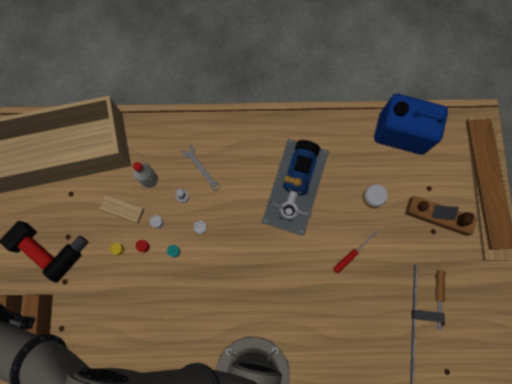

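View pics/scene0.png

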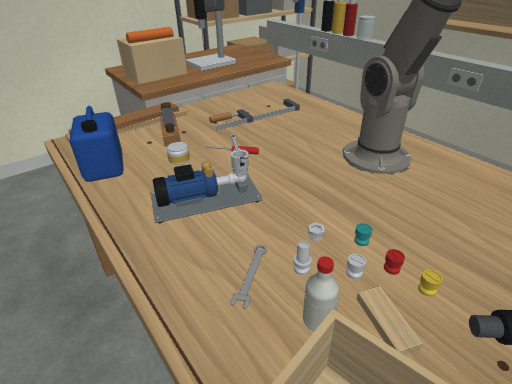

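View pics/wrist0.png

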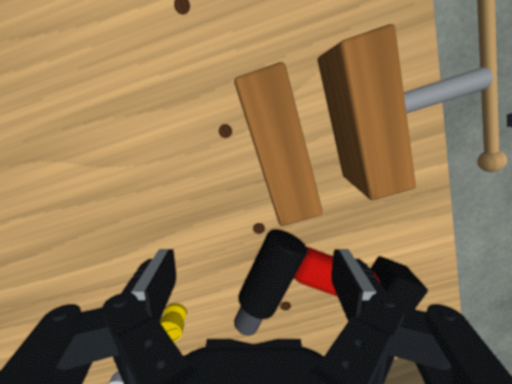

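```bash
python3 - <<'E'
from h import *
s=cv2.imread('pics/scene0.png'); t=cv2.imread('pics/top0.png')
z=lambda im,x0,x1,y0,y1:cv2.resize(im[y0:y1,x0:x1],(400,300),interpolation=cv2.INTER_CUBIC)
cv2.imwrite('pics/z0.png',np.vstack([np.hstack([z(s,284,384,205,280),z(s,190,290,125,200)]),np.hstack([z(t,140,240,175,250),z(t,255,335,170,230)])]))
for n,pts in [('top',[(156,222),(200,227),(181,196),(289,211)]),('scene',[(356,260),(316,228),(240,156)])]:
    d=np.load(f'pics/{n}0.npz')['d']
    for u,v in pts: print(n,u,v,d[v,u],world(n,u,v,d[v,u]).round(4))
E
```

```text
top 156 222 1.4686396 [0.4882 0.3098 0.0463]
top 200 227 1.4894412 [0.473  0.1668 0.0215]
top 181 196 1.4570525 [0.5688 0.2239 0.0746]
top 289 211 1.4181656 [ 0.5085 -0.1268  0.101 ]
scene 356 260 0.78681195 [0.4948 0.3138 0.0469]
scene 316 228 0.9156819 [0.4655 0.1623 0.0215]
scene 240 156 1.0470527 [ 0.4933 -0.1373  0.1144]
```

View pics/z0.png

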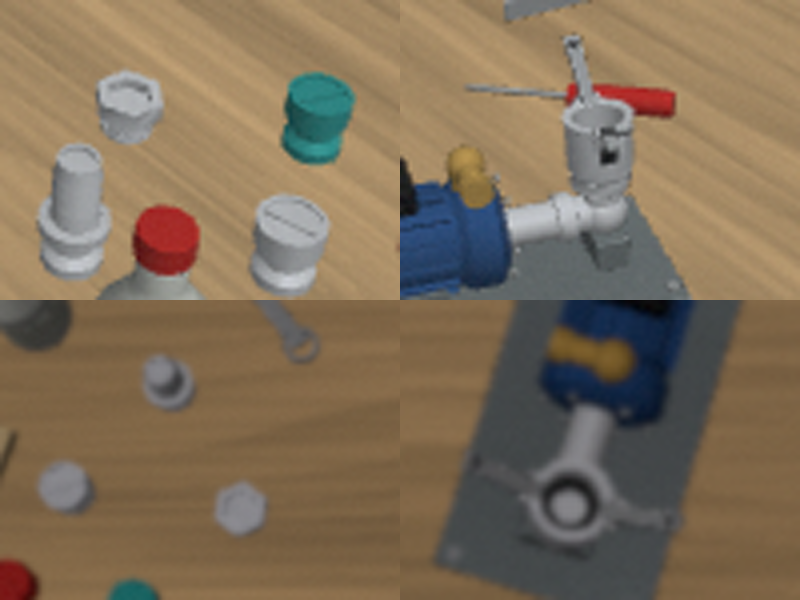

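```bash
cat >> h.py <<'E'
from scipy.spatial.transform import Rotation as Ro
def cloud(n,tag):
    z=np.load(f'pics/{tag}.npz'); d=z['d']; v,u=np.mgrid[:384,:512]
    c=vision.calibration(n)
    p=np.stack([(u-c['cx'])/c['fx']*d,(v-c['cy'])/c['fy']*d,d],-1)
    if n=='wrist':
        T=c['hand_eye']; p=p@T[:3,:3].T+T[:3,3]
        w,x,y,zz=z['r']; P=p@Ro.from_quat([x,y,zz,w]).as_matrix().T+z['p']
    else: P=(p-np.array(c['t']))@np.array(c['R'])
    P[d<=0]=np.nan
    return P,z['im']
def near(P,c,r,z0,z1):
    m=(np.hypot(P[...,0]-c[0],P[...,1]-c[1])<r)&(P[...,2]>z0)&(P[...,2]<z1); return m
E
python3 - <<'E'
from h import *
for n in ['top','scene']:
    P,im=cloud(n,n+'0')
    m=near(P,(.49,.312),.035,.04,.06); q=P[m]; print(n,m.sum(),q.mean(0),cv2.minEnclosingCircle((q[:,:2]*1000).astype(np.float32)), np.percentile(q[:,2],[5,50,95]))
    m=near(P,(.503,-.128),.12,.105,.25); q=P[m]; print(m.sum())
    for zz in np.arange(.105,.2,.01):
        s=q[(q[:,2]>=zz)&(q[:,2]<zz+.01)]
        if len(s): print(zz.round(3),len(s),s[:,:2].min(0).round(3),s[:,:2].max(0).round(3))
E
```

```text
top 104 [0.48987365 0.31245866 0.04454709] ((491.2320861816406, 313.38037109375), 20.675792694091797) [0.04092833 0.04450256 0.04933252]
440
0.105 81 [ 0.484 -0.167] [ 0.615 -0.1  ]
0.115 107 [ 0.482 -0.167] [ 0.622 -0.088]
0.125 112 [ 0.482 -0.163] [ 0.618 -0.09 ]
0.135 56 [ 0.483 -0.158] [ 0.531 -0.087]
0.145 44 [ 0.486 -0.178] [ 0.534 -0.065]
0.155 34 [ 0.481 -0.188] [ 0.533 -0.055]
0.165 6 [ 0.483 -0.188] [ 0.493 -0.179]
scene 208 [0.49252003 0.3141367  0.04429268] ((492.03643798828125, 313.41497802734375), 21.081052780151367) [0.04172448 0.04421629 0.04681909]
440
0.105 82 [ 0.49  -0.153] [ 0.622 -0.095]
0.115 137 [ 0.487 -0.16 ] [ 0.622 -0.092]
0.125 126 [ 0.479 -0.153] [ 0.605 -0.083]
0.135 33 [ 0.488 -0.158] [ 0.531 -0.089]
0.145 25 [ 0.485 -0.172] [ 0.53 -0.06]
0.155 32 [ 0.482 -0.183] [ 0.534 -0.053]
0.165 5 [ 0.482 -0.186] [ 0.493 -0.181]
```

>>> move_arm --increments "1 30 -40 0 0 0 0; 1 35 -45 0 0 0 0; 1 40 -45 0 0 0 0; 1 40 -45 0 0 0 0; 1 40 -45 0 0 0 0; 1 40 -45 0 0 0 0; 1 40 -45 0 0 0 0; 1 20 -22 0 0 0 0"

```text
t: 1.15
eef_pos: [0.4918, 0.3074, 0.2313]
tool_rot: [0.0, 0.156, 0.988, -0.001]
contact_force: [-0.5, 0.2, 0.8]
gripper_width: 1.0
```

```bash
python3 - <<'E'
from h import *
shot('wrist','w1')
P,im=cloud('wrist','w1')
m=near(P,(.491,.313),.035,.04,.06); q=P[m]; print(m.sum(),q.mean(0),cv2.minEnclosingCircle((q[:,:2]*1000).astype(np.float32)), np.percentile(q[:,2],[5,50,95]))
E
```

```text
834 [0.49178642 0.31394087 0.04446021] ((492.09466552734375, 313.5830993652344), 20.193204879760742) [0.04237738 0.04443454 0.04643174]
```

View pics/w1.png

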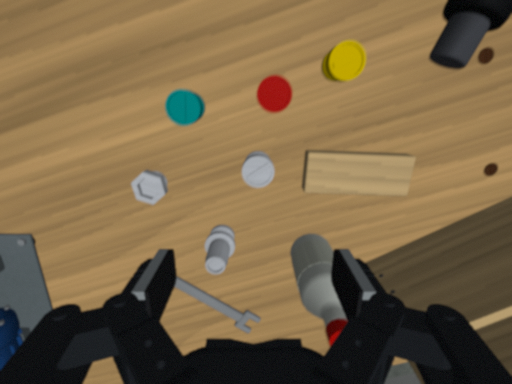

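>>> move_arm --increments "0.7 0 6 -40 0 0 0; 0.7 0 0 -45 0 0 0; 0.7 0 0 -45 0 0 0; 0.7 0 0 -40 0 0 0; 0.7 0 0 -24 0 0 0; 0.7 0 0 -8 0 0 0; 0.7 0 0 0 0 0 0; 0.7 0 0 0 0 0 0" --newtons 60

```text
t: 2.2
eef_pos: [0.4902, 0.3179, 0.0305]
tool_rot: [0.001, 0.153, 0.988, 0.001]
contact_force: [0.2, -0.1, 0.3]
gripper_width: 0.698
```

```bash
python3 - <<'E'
from h import *
shot('wrist','w2'); shot('scene','s2')
s=cv2.imread('pics/s2.png')
w=cv2.imread('pics/w2.png')
cv2.imwrite('pics/z2.png',np.hstack([cv2.resize(s[190:310,284:414],(433,400)),cv2.resize(w,(360,400))]))
P,im=cloud('wrist','w2')
m=near(P,(.491,.313),.026,.036,.05); q=P[m]; print(m.sum(),cv2.minEnclosingCircle((q[:,:2]*1000).astype(np.float32)), np.percentile(q[:,2],[5,50,95]))
E
```

```text
4266 ((490.88226318359375, 310.19110107421875), 23.49464988708496) [0.03964347 0.04419882 0.04612913]
```

View pics/z2.png

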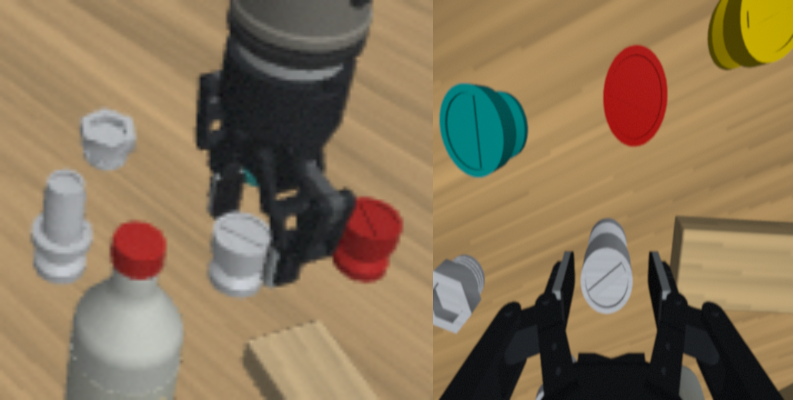

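>>> move_arm --increments "0.7 2 -4 0 0 0 0; 0.7 0 0 0 0 0 0; 0.7 0 0 0 0 0 0; 0.3 0 0 0 0 0 0; 0.3 0 0 0 0 0 0; 0.3 0 0 0 0 0 0; 0.3 0 0 0 0 0 0; 0.3 0 0 0 0 0 0" --newtons 50

```text
t: 3.3
eef_pos: [0.4916, 0.3135, 0.0296]
tool_rot: [0.0, 0.153, 0.988, 0.0]
contact_force: [-1.6, -0.2, 6.4]
gripper_width: 0.445
```

```bash
python3 - <<'E'
from h import *
shot('wrist','w3'); shot('scene','s3')
s=cv2.imread('pics/s3.png')
w=cv2.imread('pics/w3.png')
cv2.imwrite('pics/z3.png',np.hstack([cv2.resize(s[190:310,284:414],(433,400)),cv2.resize(w[200:380,160:350],(360,400))]))
E
```

```text
(no output)
```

View pics/z3.png

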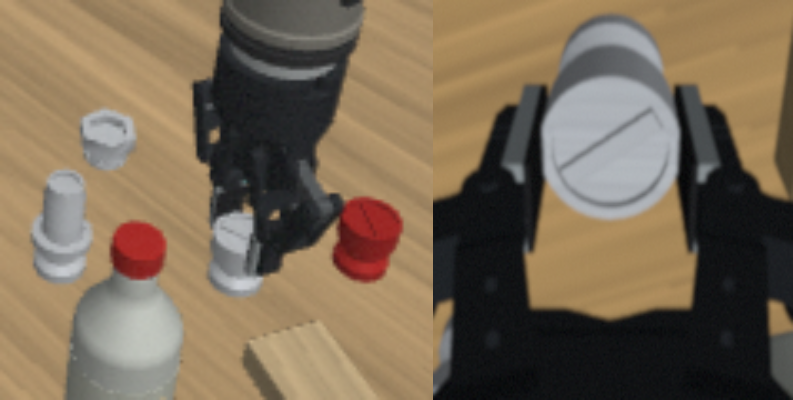

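>>> move_arm --increments "0.3 0 0 20 0 0 0; 0.3 0 0 40 0 0 0; 0.3 0 -10 50 0 0 0; 0.3 0 -30 50 0 0 -0.12; 0.3 0 -45 50 0 0 -0.16; 0.3 0 -50 30 0 0 -0.16; 0.3 0 -50 0 0 0 -0.16; 0.3 0 -50 0 0 0 -0.16"

```text
t: 4.4
eef_pos: [0.4912, 0.0799, 0.2658]
tool_rot: [0.0, 0.511, 0.86, 0.0]
contact_force: [0.3, -0.1, -2.5]
gripper_width: 0.45
```

>>> move_arm --increments "0.3 0 -50 0 0 0 -0.16; 0.3 0 -50 0 0 0 -0.16; 0.3 0 -50 0 0 0 -0.16; 0.3 0 -50 0 0 0 -0.16; 0.3 -5 -40 0 0 0 -0.16; 0.3 -5 -25 0 0 0 -0.07; 0.3 0 0 0 0 0 0; 0.3 0 0 0 0 0 0"

```text
t: 5.4
eef_pos: [0.4817, -0.1821, 0.2654]
tool_rot: [-0.0, 0.823, 0.567, 0.0]
contact_force: [0.8, 0.1, -2.1]
gripper_width: 0.443
```

```bash
python3 - <<'E'
from h import *
o,_,_=shot('wrist','w4'); print(o['eef_pos'],o['tool_rot'],o['q'],o['gripper_width'])
P,im=cloud('wrist','w4')
for z0,z1 in [(.12,.15),(.15,.21)]:
    m=near(P,(.508,-.12),.08,z0,z1)
    im[m]=im[m]//2+np.array([127,0,0] if z0<.13 else [0,127,0],np.uint8)
    q=P[m]; print(m.sum(), q.min(0) if len(q) else 0,q.max(0) if len(q) else 0)
cv2.imwrite('pics/w4m.png',im[...,::-1])
E
```

```text
[ 0.4817232  -0.18207025  0.26541484] [-4.86704487e-04  8.23389714e-01  5.67476115e-01  2.31296784e-05] [-0.35377741  0.2007883   0.69362929  1.92743776 -0.14704631  1.06429011
  0.03780104] 0.4434866500572898
1948 [ 0.480948   -0.16676726  0.12006977] [ 0.53304095 -0.06897769  0.14993577]
870 [ 0.48036495 -0.18865022  0.15001173] [ 0.53502228 -0.05378257  0.16863096]
```

View pics/w4.png

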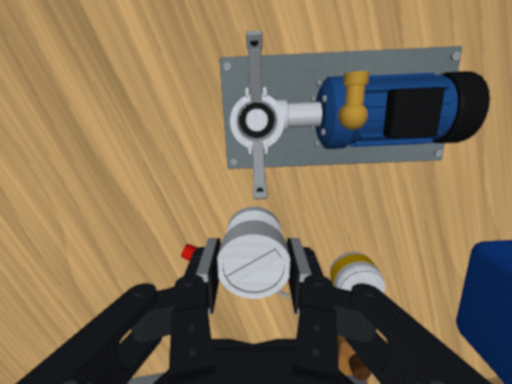

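View pics/w4m.png

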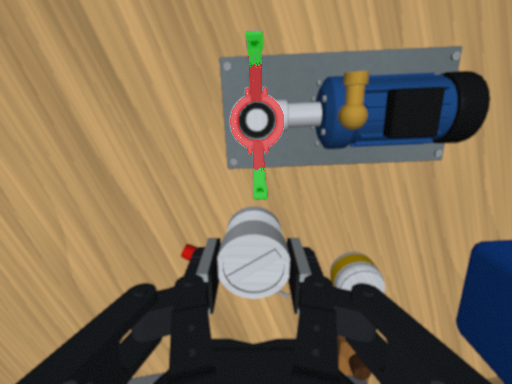

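```bash
python3 - <<'E'
from h import *
from scipy.optimize import least_squares
def fit(q):
    f=lambda p:np.hypot(q[:,0]-p[0],q[:,1]-p[1])-p[2]
    r=least_squares(f,[q[:,0].mean(),q[:,1].mean(),.022],loss='soft_l1',f_scale=.001); return r.x, np.abs(r.fun).mean()
for n,t in [('wrist','w4'),('top','top0'),('scene','scene0')]:
    P,im=cloud(n,t)
    m=near(P,(.508,-.121),.028,.11,.16); z=P[m][:,2]; h,e=np.histogram(z,bins=np.arange(.11,.16,.002)); print(n,list(zip(e.round(3),h)))
    zr=e[np.argmax(h)]+.001
    m=near(P,(.508,-.121),.0275,zr-.006,zr+.006); print(zr,P[m][:,2].mean(),'ring',fit(P[m][:,:2]))
    m1=near(P,(.508,-.121),.09,.147,.2); q=P[m1]
    c=np.array([.508,-.121]); s=(q[:,1]-c[1])>0
    A,B=q[s].mean(0),q[~s].mean(0); print(A,B,'mid',(A+B)/2,'dir deg',np.degrees(np.arctan2(*(A-B)[1::-1])))
    print('tips', q[np.argmax(q[:,1])],q[np.argmin(q[:,1])])
E
```

```text
wrist [(np.float64(0.11), np.int64(365)), (np.float64(0.112), np.int64(294)), (np.float64(0.114), np.int64(19)), (np.float64(0.116), np.int64(22)), (np.float64(0.118), np.int64(8)), (np.float64(0.12), np.int64(21)), (np.float64(0.122), np.int64(16)), (np.float64(0.124), np.int64(12)), (np.float64(0.126), np.int64(12)), (np.float64(0.128), np.int64(22)), (np.float64(0.13), np.int64(42)), (np.float64(0.132), np.int64(581)), (np.float64(0.134), np.int64(477)), (np.float64(0.136), np.int64(105)), (np.float64(0.138), np.int64(42)), (np.float64(0.14), np.int64(13)), (np.float64(0.142), np.int64(0)), (np.float64(0.144), np.int64(0)), (np.float64(0.146), np.int64(0)), (np.float64(0.148), np.int64(0)), (np.float64(0.15), np.int64(0)), (np.float64(0.152), np.int64(0)), (np.float64(0.154), np.int64(0)), (np.float64(0.156), np.int64(0))]
0.133 0.13401738281812076 ring (array([ 0.50728144, -0.12249938,  0.02270864]), np.float64(0.002000600274631485))
[ 0.52567082 -0.06760824  0.15558965] [ 0.49021287 -0.17389218  0.15793339] mid [ 0.50794184 -0.12075021  0.15676152] dir deg 71.55051310197936
tips
[... 1708 characters left out ...]
(0.136), np.int64(4)), (np.float64(0.138), np.int64(2)), (np.float64(0.14), np.int64(0)), (np.float64(0.142), np.int64(0)), (np.float64(0.144), np.int64(0)), (np.float64(0.146), np.int64(0)), (np.float64(0.148), np.int64(0)), (np.float64(0.15), np.int64(0)), (np.float64(0.152), np.int64(0)), (np.float64(0.154), np.int64(0)), (np.float64(0.156), np.int64(0))]
0.135 0.13346537533116778 ring (array([ 0.50755084, -0.12034439,  0.02298348]), np.float64(0.0019302437884816598))
[ 0.52805571 -0.05995575  0.15792541] [ 0.48974112 -0.17293089  0.15769297] mid [ 0.50889841 -0.11644332  0.15780919] dir deg 71.26605290448842
tips [ 0.52326694 -0.05329056  0.16210631] [ 0.48939311 -0.18612299  0.16700316]
```

```bash
cat >> h.py <<'E'
def ray(n,tag,u,v,zp):
    z=np.load(f'pics/{tag}.npz'); c=vision.calibration(n)
    k=np.stack([(u-c['cx'])/c['fx'],(v-c['cy'])/c['fy'],np.ones_like(u)],-1)
    if n=='wrist':
        T=c['hand_eye']; w,x,y,zz=z['r']; R=Ro.from_quat([x,y,zz,w]).as_matrix()
        o=R@T[:3,3]+z['p']; k=k@(R@T[:3,:3]).T
    else: R=np.array(c['R']); o=-R.T@np.array(c['t']); k=k@R
    return o+k*((zp-o[2])/k[...,2])[...,None]
E
cat > rim.py <<'E'
from h import *
import sys
def bore(n,t,c0=(.5075,-.122),zr=.134):
    P,im=cloud(n,t)
    D=np.hypot(P[...,0]-c0[0],P[...,1]-c0[1])
    rim=((D<.03)&(np.abs(P[...,2]-zr)<.005)).astype(np.uint8)
    cs,h=cv2.findContours(rim,cv2.RETR_CCOMP,cv2.CHAIN_APPROX_NONE)
    best=max([cs[i] for i in range(len(cs)) if h[0][i][3]>=0],key=cv2.contourArea,default=None)
    if best is None: return None
    b=best[:,0,:].astype(float); X=ray(n,t,b[:,0],b[:,1],zr)[:,:2]
    (x,y),r=cv2.minEnclosingCircle((X*1000).astype(np.float32))
    e=cv2.fitEllipse((X*1000).astype(np.float32))
    return x,y,r,e
if __name__=='__main__':
    for n,t in [('wrist','w4'),('top','top0'),('scene','scene0')]: print(n,bore(n,t))
    # held plug head in w4: circle of head top
    z=np.load('pics/w4.npz'); P,im=cloud('wrist','w4')
    zt=z['p'][2]-.0296+.046
    q=z['p']
    m=near(P,q[:2],.03,zt-.005,zt+.006)
    m=cv2.morphologyEx(m.astype(np.uint8),cv2.MORPH_OPEN,np.ones((3,3)))
    cs,_=cv2.findContours(m,cv2.RETR_EXTERNAL,cv2.CHAIN_APPROX_NONE); b=max(cs,key=cv2.contourArea)[:,0,:].astype(float)
    X=ray('wrist','w4',b[:,0],b[:,1],zt)[:,:2]*1000
    print('head',cv2.minEnclosingCircle(X.astype(np.float32)),cv2.fitEllipse(X.astype(np.float32)),'tcp',q, 'z',np.median(P[m>0][:,2]),zt)
E
python3 rim.py
```

```text
wrist (507.2055969238281, -123.15631866455078, 19.59290313720703, ((507.1376647949219, -123.10091400146484), (37.93803787231445, 38.21062469482422), 63.5937385559082))
top (507.799072265625, -122.91324615478516, 24.39424705505371, ((507.0846252441406, -122.72303009033203), (41.25111389160156, 44.146636962890625), 54.96678924560547))Traceback (most recent call last):
  File "rim.py", line 15, in <module>
    for n,t in [('wrist','w4'),('top','top0'),('scene','scene0')]: print(n,bore(n,t))
                                                                           ~~~~^^^^^
  File "rim.py", line 12, in bore
    e=cv2.fitEllipse((X*1000).astype(np.float32))
cv2.error: OpenCV(4.12.0) /io/opencv/modules/imgproc/src/shapedescr.cpp:361: error: (-201:Incorrect size of input array) There should be at least 5 points to fit the ellipse in function 'fitEllipseNoDirect'
```

```bash
sed -i "s/,('scene','scene0')\]: print/]: print/" rim.py; python3 rim.py
```

```text
wrist (507.2055969238281, -123.15631866455078, 19.59290313720703, ((507.1376647949219, -123.10091400146484), (37.93803787231445, 38.21062469482422), 63.5937385559082))
top (507.799072265625, -122.91324615478516, 24.39424705505371, ((507.0846252441406, -122.72303009033203), (41.25111389160156, 44.146636962890625), 54.96678924560547))
head ((485.8280334472656, -176.66311645507812), 28.306621551513672) ((482.45904541015625, -181.26806640625), (39.699642181396484, 49.84453201293945), 68.52685546875) tcp [ 0.4817232  -0.18207025  0.26541484] z 0.28036993541206007 0.2818148441985975
```

```bash
python3 - <<'E'
from h import *
im=cv2.imread('pics/w4.png'); g=cv2.cvtColor(im,cv2.COLOR_BGR2GRAY)
print(g[200:305:4,255]); print(g[265,205:305:4])
cv2.imwrite('pics/z4.png',cv2.resize(im[195:310,200:310],(660,690),interpolation=cv2.INTER_CUBIC)[:600])
E
```

```text
[147 155 125 192 189 146 120 120 122 188 192 189 193 193 188 153 192 191
 194 196 197 188 194 143 197 160 159]
[ 98  75  15  94 191 195 195 194 194 188 150 181 190 192 192 190 191 192
 192 193 190 140  13  58  98]
```

View pics/z4.png

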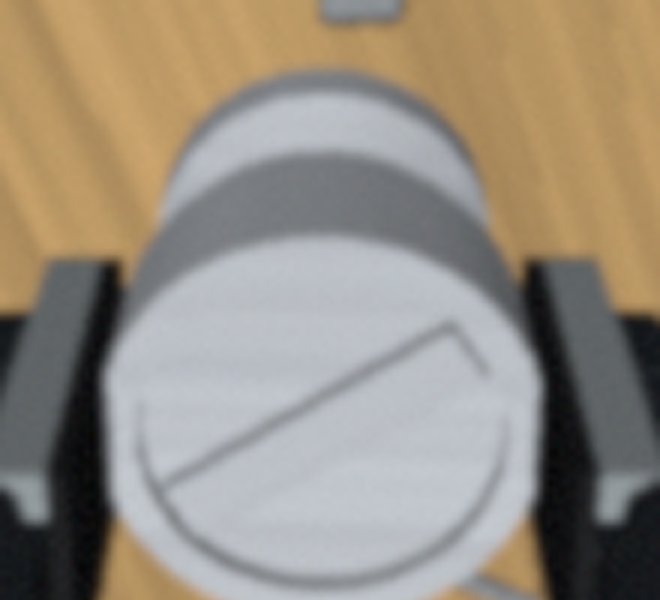

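```bash
cat > head.py <<'E'
from h import *
def head(t,seed=(255,262)):
    im=cv2.imread(f'pics/{t}.png'); hsv=cv2.cvtColor(im,cv2.COLOR_BGR2HSV)
    m=((hsv[...,1]<45)&(hsv[...,2]>165)).astype(np.uint8)
    m[:, :200]=0; m[:,310:]=0; m[:225]=0
    m=cv2.morphologyEx(m,cv2.MORPH_OPEN,np.ones((3,3)))
    cs,_=cv2.findContours(m,cv2.RETR_EXTERNAL,cv2.CHAIN_APPROX_NONE); b=max(cs,key=cv2.contourArea)
    b=cv2.convexHull(b)[:,0,:].astype(float)
    z=np.load(f'pics/{t}.npz'); zt=z['p'][2]-.0296+.046
    X=ray('wrist',t,b[:,0],b[:,1],zt)[:,:2]
    w,x,y,zz=z['r']; R=Ro.from_quat([x,y,zz,w]).as_matrix()
    T=(np.c_[X-z['p'][:2],np.zeros(len(X))]@R)[:,:2]*1000
    print('head in tool mm',cv2.fitEllipse(T.astype(np.float32)),cv2.minEnclosingCircle(T.astype(np.float32)),T.min(0),T.max(0))
    print(R.round(3))
head('w3',(257,265)); head('w4')
E
python3 head.py
```

```text
head in tool mm ((-0.6829660534858704, -0.6347126960754395), (38.88236999511719, 39.475189208984375), 82.49425506591797) ((-0.6260062456130981, -0.5202097296714783), 19.779319763183594) [-20.2337302  -19.04572679] [18.83267704 17.9441576 ]
[[-0.953  0.303  0.   ]
 [ 0.303  0.953  0.   ]
 [-0.     0.    -1.   ]]
head in tool mm ((-0.5355343222618103, -0.5934402942657471), (39.19880676269531, 39.802066802978516), 80.29049682617188) ((-0.4972200095653534, -0.583829939365387), 19.96084976196289) [-20.23602591 -19.15633992] [18.8180087  18.19245971]
[[ 0.356  0.935 -0.001]
 [ 0.935 -0.356  0.001]
 [ 0.001 -0.001 -1.   ]]
```

>>> move_arm --increments "0.3 8 20 0 0 0 0.04; 0.3 10 25 0 0 0 0; 0.3 8 14 -20 0 0 0; 0.3 0 0 -30 0 0 0; 0.3 0 0 -30 0 0 0; 0.3 0 0 -13 0 0 0; 0.3 0 0 0 0 0 0; 0.3 0 0 0 0 0 0"

```text
t: 6.45
eef_pos: [0.5084, -0.1243, 0.1738]
tool_rot: [0.0, 0.813, 0.583, 0.001]
contact_force: [0.1, -1.2, -1.0]
gripper_width: 0.445
```

```bash
python3 - <<'E'
from h import *
o,_,_=shot('scene','s5'); print(o['eef_pos'],o['tool_rot'],o['contact_force'],o['torque'])
shot('top','t5'); shot('wrist','w5')
s=cv2.imread('pics/s5.png');t=cv2.imread('pics/w5.png')
cv2.imwrite('pics/z5.png',np.hstack([cv2.resize(s[110:200,190:290],(400,360),interpolation=cv2.INTER_CUBIC),cv2.resize(t[170:350,155:355],(400,360))]))
E
```

```text
[ 0.50841809 -0.12429457  0.17377526] [4.89959201e-04 8.12562865e-01 5.82872894e-01 7.34880203e-04] [ 0.06856158 -1.16873012 -0.96440826] [ 0.01195641 -0.00386615  0.00929446]
```

View pics/z5.png

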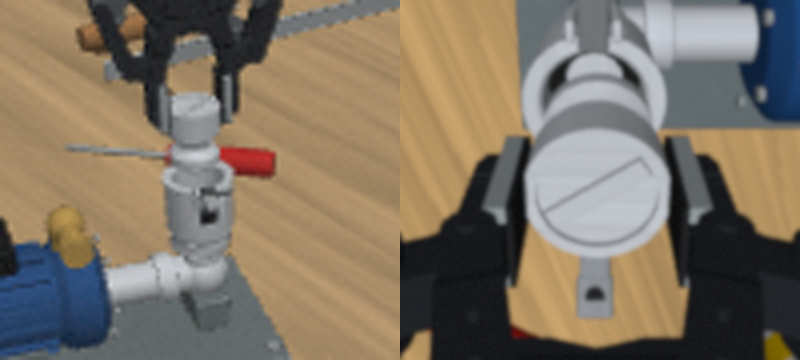

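```bash
python3 - <<'E'
from h import *
for n,t in [('scene','s5'),('top','t5')]:
    im=cv2.imread(f'pics/{t}.png'); print(n)
    c=vision.calibration(n); 
    for z in [.134,.144,.19]:
        X=np.array([.5084,-.1243,z]); p=np.array(c['R'])@X+c['t']; print('tcp axis at',z,(c['fx']*p[0]/p[2]+c['cx']).round(2),(c['fy']*p[1]/p[2]+c['cy']).round(2), (c['fx']/p[2]).round(1),'px/m')
    if n=='scene':
        hsv=cv2.cvtColor(im,cv2.COLOR_BGR2HSV)
        for r in range(132,166,2): print(r,hsv[r,222:256,1].tolist())
E
```

```text
scene
tcp axis at 0.134 238.03 153.44 343.6 px/m
tcp axis at 0.144 237.88 150.41 345.5 px/m
tcp axis at 0.19 237.15 136.01 354.6 px/m
132 [95, 99, 101, 95, 17, 35, 31, 8, 10, 10, 88, 98, 96, 97, 98, 94, 95, 93, 96, 92, 97, 82, 28, 6, 10, 15, 36, 68, 95, 100, 98, 97, 99, 96]
134 [97, 100, 97, 93, 46, 19, 34, 16, 9, 13, 11, 7, 9, 9, 8, 10, 9, 6, 6, 6, 8, 10, 12, 17, 10, 9, 6, 77, 99, 100, 101, 102, 96, 102]
136 [98, 97, 101, 99, 87, 35, 29, 17, 15, 15, 5, 10, 8, 7, 6, 6, 6, 5, 8, 8, 8, 8, 7, 4, 12, 9, 36, 67, 97, 100, 99, 97, 98, 99]
138 [98, 101, 99, 97, 81, 19, 23, 25, 12, 13, 8, 8, 7, 9, 9, 10, 8, 8, 8, 10, 5, 8, 8, 5, 15, 7, 76, 89, 103, 97, 100, 100, 101, 98]
140 [101, 101, 100, 101, 98, 78, 0, 19, 13, 13, 12, 11, 10, 6, 7, 7, 5, 5, 9, 9, 9, 7, 6, 8, 10, 27, 90, 98, 102, 101, 98, 98, 97, 101]
142 [99, 98, 101, 98, 100, 98, 94, 63, 7, 9, 15, 13, 10, 9, 7, 7, 9, 7, 9, 10, 12, 9, 5, 97, 99, 103, 99, 99, 99, 97, 97, 101, 100, 97]
144 [101, 101, 100, 98, 100, 101, 100, 101, 100, 97, 54, 5, 6, 10, 7, 5, 7, 9, 7, 7, 7, 34, 99, 99, 98, 98, 100, 98, 99, 99, 101, 100, 103, 101]
146 [96, 96,
[... 799 characters left out ...]
6, 100, 100, 99, 98, 100, 99]
158 [99, 101, 100, 97, 101, 98, 102, 99, 96, 35, 9, 4, 7, 11, 9, 7, 4, 9, 9, 9, 13, 6, 9, 6, 6, 19, 85, 98, 98, 101, 96, 104, 100, 100]
160 [98, 99, 100, 99, 98, 99, 102, 99, 96, 58, 5, 11, 8, 8, 8, 7, 9, 8, 11, 6, 7, 10, 10, 6, 8, 0, 65, 100, 98, 96, 101, 103, 98, 97]
162 [101, 100, 99, 101, 99, 98, 100, 99, 96, 58, 12, 7, 11, 8, 6, 7, 8, 6, 9, 15, 7, 9, 12, 5, 6, 2, 65, 99, 100, 99, 98, 99, 101, 101]
164 [98, 98, 99, 100, 100, 98, 101, 99, 98, 78, 5, 5, 9, 4, 8, 9, 11, 9, 29, 51, 9, 18, 10, 9, 9, 4, 69, 100, 98, 98, 97, 98, 99, 99]
top
tcp axis at 0.134 289.04 209.14 320.1 px/m
tcp axis at 0.144 289.3 208.54 322.4 px/m
tcp axis at 0.19 290.53 205.66 333.3 px/m
```

>>> move_arm --increments "0.3 -1.1 1.8 0 0 0 0; 0.3 0 0 0 0 0 0; 0.3 0 0 -4 0 0 0; 0.3 0 0 -2 0 0 0; 0.3 0 0 -2 0 0 0; 0.3 0 0 -2 0 0 0; 0.3 0 0 0 0 0 0; 0.3 0 0 0 0 0 0"

```text
t: 7.6
eef_pos: [0.5065, -0.1227, 0.1628]
tool_rot: [0.0, 0.813, 0.583, 0.0]
contact_force: [-0.2, -0.2, -1.2]
gripper_width: 0.449
```

>>> move_arm --increments "0.3 0.4 0 -1 0 0 0; 0.3 0 0 -1 0 0 0; 0.3 0 0 -1 0 0 0; 0.3 0 0 -1 0 0 0; 0.3 0 0 0 0 0 0; 0.3 0 0 0 0 0 0; 0.3 0 0 0 0 0 0; 0.3 0 0 0 0 0 0"

```text
t: 8.6
eef_pos: [0.5069, -0.1227, 0.1588]
tool_rot: [0.0, 0.813, 0.583, 0.0]
contact_force: [-0.3, 0.6, -1.9]
gripper_width: 0.446
```

```bash
python3 - <<'E'
from h import *
for i in range(3):
    o,_,_=shot('scene','s6'); print(o['t'],o['eef_pos'],o['contact_force'],o['torque'])
shot('wrist','w6')
s=cv2.imread('pics/s6.png');t=cv2.imread('pics/w6.png')
cv2.imwrite('pics/z6.png',np.hstack([cv2.resize(s[110:200,190:290],(400,360),interpolation=cv2.INTER_CUBIC),cv2.resize(t[170:350,155:355],(400,360))]))
E
```

```text
8.6 [ 0.50688321 -0.12270113  0.15878266] [-0.27534564  0.58069864 -1.90153527] [ 0.00143358 -0.2572511  -0.00688454]
8.65 [ 0.50686064 -0.12270301  0.15878556] [ 0.03324736  0.22267617 -1.28516242] [-0.02793164 -0.26471208  0.01262628]
8.7 [ 0.50683671 -0.12272703  0.15877016] [ 0.54692411  0.81279995 -1.21394662] [-0.04661649 -0.21551372  0.07382012]
```

View pics/z6.png

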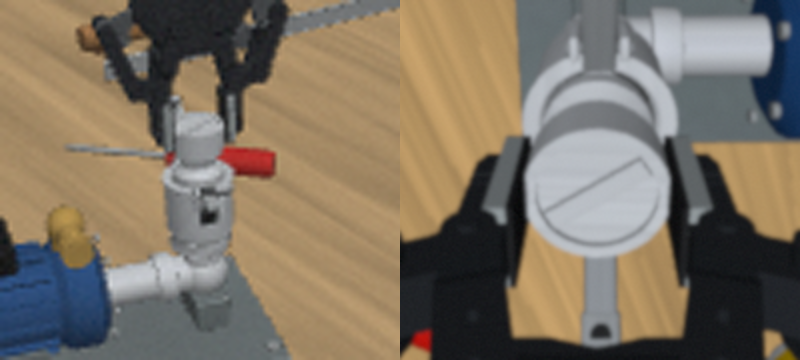

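>>> move_arm --increments "0.3 0 0 -2 0 0 0; 0.3 0 0 -2 0 0 0; 0.3 0 0 -2 0 0 0; 0.3 0 0 -2 0 0 0; 0.3 0 0 0 0 0 0; 0.3 0 0 0 0 0 0; 0.3 0 0 0 0 0 0; 0.3 0 0 0 0 0 0"

```text
t: 9.8
eef_pos: [0.5068, -0.1227, 0.1508]
tool_rot: [0.0, 0.813, 0.583, 0.0]
contact_force: [1.8, 0.3, -1.9]
gripper_width: 0.443
```

```bash
python3 -c "
from h import *
o=bot.get_obs();print(o['eef_pos'],o['contact_force'],o['torque'],o['tool_rot'])"
```

```text
[ 0.50683427 -0.12269975  0.15078133] [ 1.75698232  0.25777465 -1.85803265] [-0.02264113 -0.41649894  0.00518068] [4.21240587e-05 8.12763175e-01 5.82594213e-01 5.11134109e-05]
```

>>> move_arm --increments "0.3 0.4 0 -2 0 0 0; 0.3 0 0 -2 0 0 0; 0.3 0 0 -2 0 0 0; 0.3 0 0 -1 0 0 0; 0.3 0 0 -1 0 0 0; 0.3 0 0 -1 0 0 0; 0.3 0 0 0 0 0 0; 0.3 0 0 0 0 0 0"

```text
t: 10.8
eef_pos: [0.5071, -0.1227, 0.1419]
tool_rot: [-0.0, 0.813, 0.583, -0.0]
contact_force: [-1.0, 0.2, 3.3]
gripper_width: 0.447
```

```bash
python3 -c "
from h import *
o=bot.get_obs();print(o['eef_pos'],o['contact_force'],o['torque'],o['tool_rot'])"
```

```text
[ 0.50710292 -0.12274809  0.14188225] [-0.97230305  0.1551485   3.2837758 ] [0.06358139 0.37892026 0.01694855] [-7.30085792e-05  8.12785190e-01  5.82563498e-01 -1.93289659e-05]
```

>>> move_arm --increments "0.3 0 0 -1 0 0 0; 0.3 0 0 -1 0 0 0; 0.3 0 0 -1 0 0 0; 0.3 0 0 -1 0 0 0; 0.3 0 0 0 0 0 0; 0.3 0 0 0 0 0 0; 0.3 0 0 0 0 0 0; 0.3 0 0 0 0 0 0"

```text
t: 11.8
eef_pos: [0.5072, -0.1228, 0.1385]
tool_rot: [-0.0, 0.813, 0.583, 0.0]
contact_force: [-3.5, 1.5, 11.1]
gripper_width: 0.448
```

```bash
python3 -c "
from h import *
o=bot.get_obs();print(o['eef_pos'],o['contact_force'],o['torque'],o['tool_rot'])"
```

```text
[ 0.50717619 -0.12276075  0.13853092] [-3.49329258  1.52954437 11.06158358] [ 0.27181144  1.04720794 -0.06078081] [-2.61074421e-04  8.12827439e-01  5.82504449e-01  2.29625906e-04]
```

>>> move_arm --increments "0.3 0 0 -0.7 0 0 0; 0.3 0 0 -0.7 0 0 0; 0.3 0 0 -0.6 0 0 0; 0.3 0 0 0 0 0 0; 0.3 0 0 0 0 0 0; 0.3 0 0 0 0 0 0; 0.3 0 0 0 0 0 0; 0.3 0 0 0 0 0 0"

```text
t: 12.8
eef_pos: [0.5072, -0.1228, 0.1369]
tool_rot: [-0.0, 0.813, 0.582, 0.0]
contact_force: [-4.9, 1.1, 16.0]
gripper_width: 0.449
```

```bash
python3 -c "
from h import *
o=bot.get_obs();print(o['eef_pos'],o['contact_force'],o['torque'],o['tool_rot'])"
```

```text
[ 0.50722865 -0.12279026  0.13690468] [-4.93350867  1.08866422 15.99430035] [0.32965058 1.43066463 0.01591803] [-3.52684113e-04  8.12865009e-01  5.82451903e-01  3.65114058e-04]
```

>>> move_arm --increments "0.3 -0.3 0 -0.5 0 0 0; 0.3 0 0 -0.5 0 0 0; 0.3 0 0 0 0 0 0; 0.3 0 0 0 0 0 0; 0.3 0 0 0 0 0 0; 0.3 0 0 0 0 0 0; 0.3 0 0 0 0 0 0; 0.3 0 0 0 0 0 0"

```text
t: 13.8
eef_pos: [0.5072, -0.1228, 0.1362]
tool_rot: [-0.0, 0.813, 0.582, 0.001]
contact_force: [-6.3, 1.8, 17.0]
gripper_width: 0.444
```

>>> move_arm --increments "0.8 0 0 0 0 0 0; 0.8 0 0 0 0 0 0; 0.8 0 0 0 0 0 0; 0.8 0 0 0 0 0 0; 0.8 0 0 15 0 0 0; 0.8 0 0 30 0 0 0; 0.8 0 0 30 0 0 0; 0.8 0 0 15 0 0 0"

```text
t: 14.8
eef_pos: [0.5077, -0.123, 0.227]
tool_rot: [0.001, 0.813, 0.582, 0.001]
contact_force: [0.9, -0.2, -0.8]
gripper_width: 0.797
```

```bash
python3 - <<'E'
from h import *
o,_,_=shot('scene','s7'); print(o['eef_pos'],o['contact_force'],o['torque'])
shot('wrist','w7')
s=cv2.imread('pics/s7.png');t=cv2.imread('pics/w7.png')
cv2.imwrite('pics/z7.png',np.hstack([cv2.resize(s[110:200,190:290],(400,360),interpolation=cv2.INTER_CUBIC),cv2.resize(t,(400,360))]))
P,im=cloud('wrist','w7')
z=P[near(P,(.507,-.1228),.016,.13,.17)]; print('head',len(z),np.percentile(z[:,2],[5,50,95]))
D=np.hypot(P[...,0]-.507,P[...,1]+.1228)
m=(D>.0215)&(D<.0245)&(P[...,2]>.125)&(P[...,2]<.142); print('rim',m.sum(),np.percentile(P[m][:,2],[5,50,95]))
P,im=cloud('scene','s7')
z=P[near(P,(.507,-.1228),.016,.13,.17)]; print('head scene',len(z),np.percentile(z[:,2],[5,50,95]))
E
```

```text
[ 0.50772327 -0.1230462   0.22702179] [ 0.86033935 -0.16039541 -0.82411698] [-0.03410688  0.04660244  0.02994398]
head 1009 [0.15087088 0.15213522 0.15432352]
rim 302 [0.13286814 0.13399613 0.13650254]
head scene 51 [0.13480531 0.15224508 0.15489774]
```

View pics/z7.png

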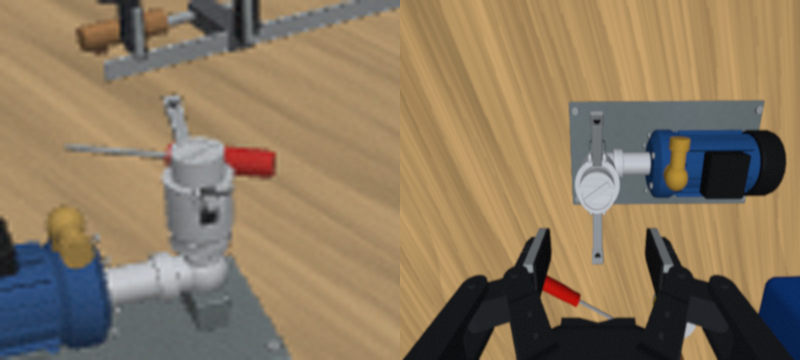

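>>> move_arm --increments "0 -0.5 0 0 0 0 0; 0 0 0 0 0 0 0; 0 0 0 -15 0 0 0; 0 0 0 -25 0 0 0; 0 0 0 -20 0 0 0; 0 0 0 -7 0 0 0; 0 0 0 0 0 0 0; 0 0 0 0 0 0 0"

```text
t: 15.9
eef_pos: [0.5068, -0.1229, 0.1582]
tool_rot: [0.0, 0.813, 0.583, 0.0]
contact_force: [-0.0, -0.1, 0.8]
gripper_width: -0.002
```

>>> move_arm --increments "0 0 0 -1 0 0 0; 0 0 0 -1 0 0 0; 0 0 0 -1 0 0 0; 0 0 0 -1 0 0 0; 0 0 0 -1 0 0 0; 0 0 0 0 0 0 0; 0 0 0 0 0 0 0; 0 0 0 0 0 0 0"

```text
t: 16.9
eef_pos: [0.5069, -0.1228, 0.154]
tool_rot: [0.0, 0.813, 0.582, 0.001]
contact_force: [-3.6, 0.8, 13.0]
gripper_width: 0.003
```

>>> move_arm --increments "0 0 0 -0.7 0 0 0; 0 0 0 -0.7 0 0 0; 0 0 0 -0.4 0 0 0; 0 0 0 0 0 0 0; 0 0 0 0 0 0 0; 0 0 0 0 0 0 0; 0 0 0 0 0 0 0; 0 0 0 0 0 0 0"

```text
t: 17.9
eef_pos: [0.507, -0.1229, 0.1527]
tool_rot: [0.0, 0.813, 0.582, 0.001]
contact_force: [-5.9, 1.9, 17.0]
gripper_width: 0.002
```

>>> move_arm --increments "0 0 0 10 0 0 0; 0 0 0 20 0 0 0; 0.5 0 0 25 0 0 0.17; 1 0 0 0 0 0 0.18; 1 0 0 0 0 0 0.18; 1 0 0 0 0 0 0.18; 1 0 0 0 0 0 0.18; 1 0 0 0 0 0 0.18"

```text
t: 18.9
eef_pos: [0.5064, -0.1228, 0.2061]
tool_rot: [0.0, 0.399, 0.917, -0.0]
contact_force: [-0.4, 1.0, -0.2]
gripper_width: 0.996
```

>>> move_arm --increments "1 0 0 0 0 0 0.18; 1 0 0 0 0 0 0.18; 1 0 0 0 0 0 0.145; 1 0 0 0 0 0 0; 1 0 0 0 0 0 0; 1 0 0 0 0 0 0; 1 0 0 0 0 0 0; 1 0 0 0 0 0 0"

```text
t: 19.9
eef_pos: [0.5064, -0.1227, 0.206]
tool_rot: [-0.0, 0.161, 0.987, -0.0]
contact_force: [-0.2, 0.5, -0.4]
gripper_width: 1.003
```

```bash
python3 - <<'E'
from h import *
o,_,_=shot('scene','s8'); print(o['eef_pos'],o['contact_force'],o['q'],o['gripper_width'])
shot('wrist','w8')
w,x,y,z=o['tool_rot']; R=Ro.from_quat([x,y,z,w]).as_matrix(); print(R.round(3),np.degrees(np.arctan2(R[1,1],R[0,1])))
s=cv2.imread('pics/s8.png');t=cv2.imread('pics/w8.png')
cv2.imwrite('pics/z8.png',np.hstack([cv2.resize(s[90:200,180:300],(400,360),interpolation=cv2.INTER_CUBIC),cv2.resize(t,(400,360))]))
P,im=cloud('wrist','w8')
c=o['eef_pos']; T=(P-c)@R   # tool coords
m=near(P,(.507,-.123),.1,.125,.2)
for sgn in (1,-1):
    q=T[m&(sgn*T[...,1]>.028)&(np.abs(T[...,0])<.02)]
    print(sgn,len(q),'tool x mean',q[:,0].mean(),'y range',q[:,1].min(),q[:,1].max(),'z(world)',(c[2]-q[:,2]).min(),(c[2]-q[:,2]).max())
E
```

```text
[ 0.50641532 -0.122659    0.20596624] [-0.24249744  0.48834178 -0.37278242] [-0.16305042  0.25678404  0.33350141  1.96633741 -0.10353436  0.93463298
  1.46960435] 1.002770464074049
[[-0.948  0.318 -0.   ]
 [ 0.318  0.948 -0.   ]
 [ 0.    -0.    -1.   ]] 71.48657358554418
1 1024 tool x mean 0.000543969316366666 y range 0.028078948030393833 0.07152179711994903 z(world) 0.12500423513297126 0.163559724483563
-1 1013 tool x mean 0.0004185241332719175 y range -0.0677620277522768 -0.028006084404995236 z(world) 0.12505203657829161 0.16833056339816949
```

View pics/z8.png

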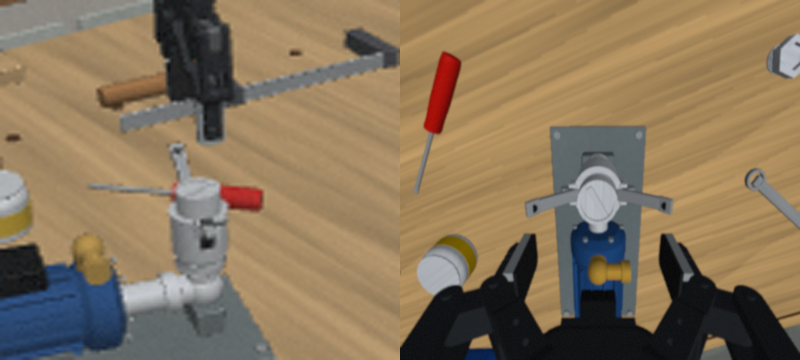

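>>> move_arm --increments "1 0.6 -0.4 -10 0 0 0; 1 0 0 -15 0 0 0; 1 0 0 -15 0 0 0; 1 0 0 -10 0 0 0; 1 0 0 -4 0 0 0; 1 0 0 -3 0 0 0; 1 0 0 -3 0 0 0; 1 0 0 -3 0 0 0" --newtons 30

```text
t: 21.0
eef_pos: [0.5072, -0.1231, 0.1431]
tool_rot: [0.0, 0.161, 0.987, 0.0]
contact_force: [-0.0, 0.5, 0.3]
gripper_width: 0.998
```

```bash
python3 - <<'E'
from h import *
o,_,_=shot('scene','s9'); print(o['eef_pos'],o['contact_force'],o['torque'],o['gripper_width'])
shot('wrist','w9')
s=cv2.imread('pics/s9.png');t=cv2.imread('pics/w9.png')
cv2.imwrite('pics/z9.png',np.hstack([cv2.resize(s[90:200,180:300],(400,360),interpolation=cv2.INTER_CUBIC),cv2.resize(t,(400,360))]))
E
```

```text
[ 0.50723603 -0.1231316   0.1430747 ] [-0.02815082  0.46568711  0.30062554] [-0.03213412  0.01277315 -0.03523321] 0.9981388455410143
```

View pics/z9.png

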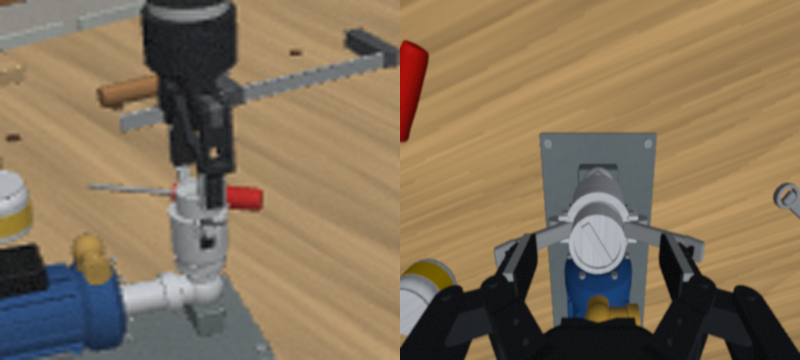

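Aligned, about to touch. Pushing down in small steps.

>>> move_arm --increments "1 0 0 -2 0 0 0; 1 0 0 -2 0 0 0; 1 0 0 -2 0 0 0; 1 0 0 -2 0 0 0; 1 0 0 -2 0 0 0; 1 0 0 -2 0 0 0; 1 0 0 -2 0 0 0; 1 0 0 0 0 0 0"

```text
t: 22.1
eef_pos: [0.5087, -0.1234, 0.1303]
tool_rot: [0.002, 0.161, 0.987, 0.0]
contact_force: [-0.6, 0.4, 8.9]
gripper_width: 0.998
```

>>> move_arm --increments "1 -0.8 0 -2.5 0 0 0; 1 0 0 -2.5 0 0 0; 1 0 0 -2.5 0 0 0; 1 0 0 -2.5 0 0 0; 1 0 0 -2.5 0 0 0; 1 0 0 -2.5 0 0 0; 1 0 0 0 0 0 0; 1 0 0 0 0 0 0"

```text
t: 23.1
eef_pos: [0.5087, -0.1235, 0.1156]
tool_rot: [0.003, 0.161, 0.987, 0.0]
contact_force: [1.0, -0.3, 9.2]
gripper_width: 1.002
```

```bash
python3 - <<'E'
from h import *
o,_,_=shot('scene','s10'); print(o['eef_pos'],o['contact_force'],o['torque'],o['gripper_width'])
shot('wrist','w10')
s=cv2.imread('pics/s10.png');t=cv2.imread('pics/w10.png')
cv2.imwrite('pics/z10.png',np.hstack([cv2.resize(s[90:200,180:300],(400,360),interpolation=cv2.INTER_CUBIC),cv2.resize(t[170:380,130:380],(400,360))]))
E
```

```text
[ 0.50868773 -0.12347261  0.11555624] [ 1.00761109 -0.29630746  9.23142706] [-0.06414512 -0.29616151 -0.0401532 ] 1.0019165407215733
```

View pics/z10.png

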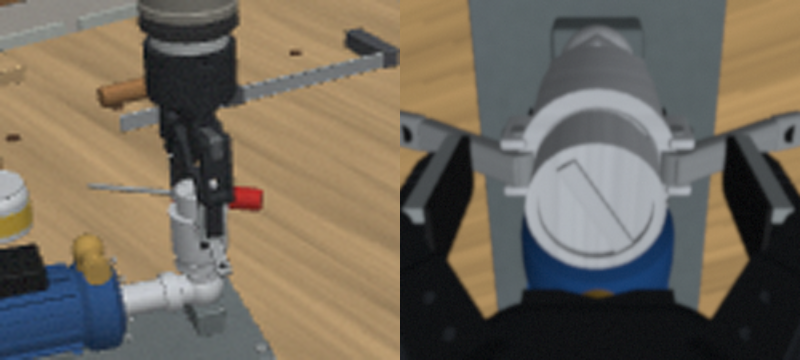

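>>> move_arm --increments "1 -0.5 0 -2 0 0 0; 1 0 0 -2 0 0 0; 1 0 0 -2 0 0 0; 1 0 0 -2 0 0 0; 1 0 0 -2 0 0 0; 1 0 0 -2 0 0 0; 1 0 0 0 0 0 0; 1 0 0 0 0 0 0"

```text
t: 24.2
eef_pos: [0.508, -0.1235, 0.1033]
tool_rot: [0.002, 0.161, 0.987, 0.0]
contact_force: [1.1, -0.7, 7.3]
gripper_width: 1.003
```

>>> move_arm --increments "1 0 0 -1.5 0 0 0; 1 0 0 -1.5 0 0 0; 1 0 0 -1.5 0 0 0; 1 0 0 -1.5 0 0 0; 1 0 0 -1.5 0 0 0; 1 0 0 -1.5 0 0 0; 1 0 0 0 0 0 0; 1 0 0 0 0 0 0"

```text
t: 25.2
eef_pos: [0.5072, -0.1234, 0.0938]
tool_rot: [0.002, 0.161, 0.987, 0.0]
contact_force: [0.7, -1.4, 6.4]
gripper_width: 0.999
```

```bash
python3 - <<'E'
from h import *
o,_,_=shot('scene','s11'); print(o['eef_pos'],o['contact_force'],o['torque'],o['gripper_width'])
shot('wrist','w11')
s=cv2.imread('pics/s11.png');t=cv2.imread('pics/w11.png')
cv2.imwrite('pics/z11.png',np.hstack([cv2.resize(s[90:200,180:300],(400,360),interpolation=cv2.INTER_CUBIC),cv2.resize(t[170:380,130:380],(400,360))]))
E
```

```text
[ 0.50718898 -0.12344498  0.09384336] [ 0.73718079 -1.40921858  6.35558039] [-0.05646644 -0.14834778 -0.05452752] 0.9993242547493696
```

View pics/z11.png

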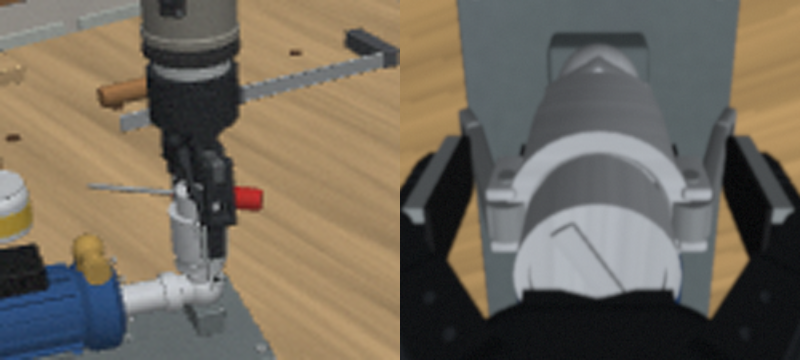

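>>> move_arm --increments "1 0 0 -1 0 0 0; 1 0 0 -1 0 0 0; 1 0 0 0 0 0 0; 0.9 0 0 0 0 0 0; 0.85 0 0 0 0 0 0; 0.8 0 0 0 0 0 0; 0.75 0 0 0 0 0 0; 0.7 0 0 0 0 0 0" --newtons 30

```text
t: 26.3
eef_pos: [0.507, -0.1232, 0.092]
tool_rot: [0.001, 0.161, 0.987, 0.0]
contact_force: [-0.1, 0.8, 8.7]
gripper_width: 0.767
```

>>> move_arm --increments "0.65 0 0 0 0 0 0; 0.6 0 0 0 0 0 0; 0.6 0 0 0 0 0 0; 0.6 0 0 0 0 0 0; 0.6 0 0 0 0 0 0; 0.6 0 0 0 0 0 0; 0.6 0 0 0 0 0 0; 0.6 0 0 0 0 0 0"

```text
t: 27.3
eef_pos: [0.507, -0.1232, 0.0919]
tool_rot: [0.001, 0.161, 0.987, 0.0]
contact_force: [-0.1, 0.6, 9.8]
gripper_width: 0.763
```

```bash
python3 - <<'E'
from h import *
o,_,_=shot('scene','s12'); print(o['eef_pos'],o['contact_force'],o['torque'],o['gripper_width'])
shot('wrist','w12')
s=cv2.imread('pics/s12.png');t=cv2.imread('pics/w12.png')
cv2.imwrite('pics/z12.png',np.hstack([cv2.resize(s[90:200,180:300],(400,360),interpolation=cv2.INTER_CUBIC),cv2.resize(t[170:380,130:380],(400,360))]))
E
```

```text
[ 0.50699771 -0.12316271  0.09194277] [-0.11023125  0.62855615  9.76412403] [0.11921681 0.07941062 0.05156583] 0.7627781865607246
```

View pics/z12.png

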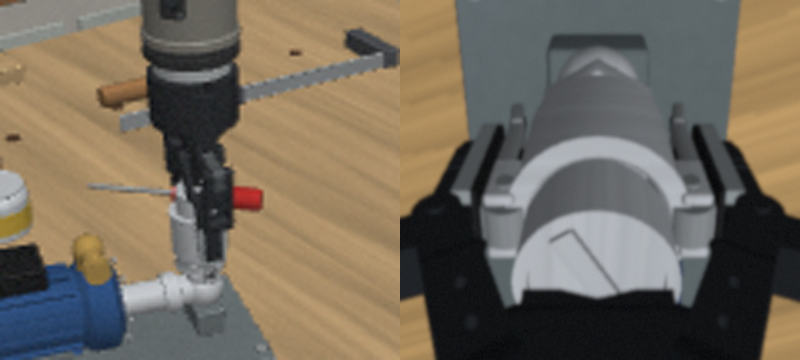

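>>> move_arm --increments "0.6 0 0 0 0 0 0; 0.6 0 0 0 0 0 0; 0.6 0 0 0 0 0 0; 0.6 0 0 0 0 0 0; 0.6 0 0 0 0 0 0; 0.6 0 0 0 0 0 0; 0.6 0 0 0 0 0 0; 0.6 0 0 0 0 0 0" --newtons 38

```text
t: 28.4
eef_pos: [0.507, -0.1232, 0.092]
tool_rot: [0.001, 0.161, 0.987, 0.0]
contact_force: [-1.2, 0.6, 10.0]
gripper_width: 0.766
```

>>> move_arm --increments "1 0 0 0 0 0 0; 1 0 0 0 0 0 0; 1 0 0 0 0 0 0; 1 0 0 0 0 0 0; 1 0 0 20 0 0 0; 1 0 0 40 0 0 0; 1 0 0 40 0 0 0; 1 -20 0 40 0 0 0"

```text
t: 29.4
eef_pos: [0.4864, -0.1229, 0.2323]
tool_rot: [0.0, 0.16, 0.987, -0.0]
contact_force: [-0.2, 0.4, 0.2]
gripper_width: 1.001
```

>>> move_arm --increments "1 0 0 15 0 0 0; 1 0 0 0 0 0 0; 1 0 0 0 0 0 0; 1 0 0 0 0 0 0; 1 0 0 0 0 0 0; 1 0 0 0 0 0 0; 1 0 0 0 0 0 0; 1 0 0 0 0 0 0"

```text
t: 30.4
eef_pos: [0.4857, -0.1231, 0.246]
tool_rot: [0.0, 0.161, 0.987, 0.0]
contact_force: [-0.6, 0.4, 0.2]
gripper_width: 0.995
```

```bash
python3 - <<'E'
from h import *
o,_,_=shot('scene','s13'); print(o['eef_pos'],o['contact_force'],o['gripper_width'])
shot('wrist','w13'); shot('top','t13')
s=cv2.imread('pics/s13.png');t=cv2.imread('pics/w13.png'); p=cv2.imread('pics/t13.png')
cv2.imwrite('pics/z13.png',np.hstack([cv2.resize(s[120:200,190:290],(400,320),interpolation=cv2.INTER_CUBIC),cv2.resize(t[120:280,150:350],(400,320),interpolation=cv2.INTER_CUBIC)]))
P,im=cloud('wrist','w13')
z=P[near(P,(.507,-.123),.016,.14,.17)]; print('head',len(z),np.percentile(z[:,2],[5,50,95]))
D=np.hypot(P[...,0]-.507,P[...,1]+.123); m=(D>.0215)&(D<.0245)&(P[...,2]>.125)&(P[...,2]<.142); print('rim',np.median(P[m][:,2]))
w,x,y,zz=o['tool_rot']; R=Ro.from_quat([x,y,zz,w]).as_matrix()
T=(P-np.array([.507,-.123,0]))@R
for sg in (1,-1):
  for a,b in [(.075,.09),(.09,.105),(.105,.12),(.12,.14)]:
    q=T[(P[...,2]>a)&(P[...,2]<b)&(np.abs(T[...,0])<.012)&(sg*T[...,1]>.02)&(sg*T[...,1]<.06)]
    print(sg,a,len(q),(sg*q[:,1]).max().round(4) if len(q) else None)
E
```

```text
[ 0.48570385 -0.1231351   0.24597854] [-0.55984258  0.3877242   0.20430105] 0.9946315288992733
head 835 [0.15062081 0.15182622 0.15406825]
rim 0.13427060917510303
1 0.075 21 0.0342
1 0.09 26 0.0325
1 0.105 6 0.0311
1 0.12 253 0.0331
-1 0.075 19 0.0329
-1 0.09 27 0.0322
-1 0.105 11 0.0324
-1 0.12 259 0.0323
```

View pics/z13.png

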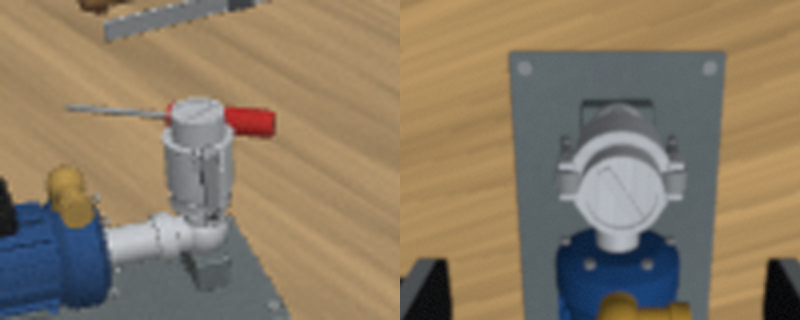

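View pics/t13.png

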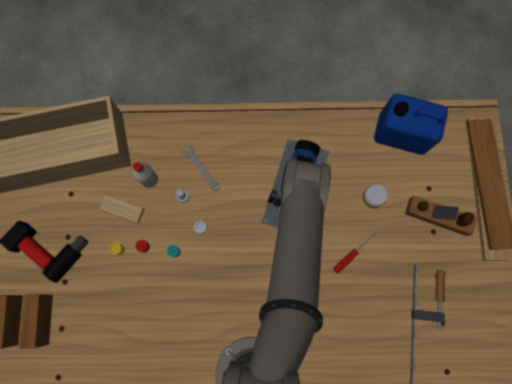

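```bash
python3 -c "
from h import *
print(bot.hand_in())"
```

```text
the job is handed in; nothing more can be done
None
```

The dust plug is bedded on its seal, both cam arms are locked, and I handed the job in at about 30.5 s of the 61 s.

**Plug:** I put it in the coupler and pressed it to about 19 N. With the fingers shut I then pressed the head again to about 17 N. That put the head's top at z = 0.1527 m, which is home depth for a rim at about 0.134 m.

**Cam arms:** I pushed both down together with the open fingers, with about 10 N measured at the wrist in that push. I closed them with a squeeze of 30 N, then 38 N, let go and moved clear.

**Last checks:**
- **Arms:** In the wrist depth image both arms lie along the coupler, about 33 mm from the axis from top to tip. One reading at the left arm's tip was 34.2 mm, which would be at most about 0.05 rad.
- **Plug depth:** The wrist depth image shows the head's top 17.6 mm above the rim against 19 mm nominal, so the centre would be about 5.4 mm below the rim. The same camera also read the plug's top about 1.5 mm low on the bench, and this agrees with the touch measurement.
- **Other things:** The other things on the bench look unmoved in the top view, and the wrist force at the end was about zero.

**Disagreement:** Before insertion the scene camera put the coupler about 2 mm from where the wrist camera did. I went with the wrist camera, and the plug went in with under 2 N of side force.

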